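# Put the spice stand back together

## Robot

A 6-joint arm with a two-finger parallel gripper is mounted at the origin on a cart in front of the work surface, level with it; the furniture and walls round the work are solid. World frame = base frame: x ahead of the robot, y to its left, z up, the work surface at z = 0. Lengths are in m, angles in rad, forces in N, time in s.
With the tool pointing down it reaches from about 0.275 to 0.825 m from the base axis. Payload 4.9 kg.
Tool frame: the origin (TCP) lies midway between the tips of the shut fingers; the grasp point (between the pads) lies 19 mm behind it (bot.grip_depth is the distance from the TCP to the grasp point, in m); z points along the fingers, y is the line along which they close (so a half turn about z gives the same grasp; the last joint's range is limited). The gripper opens to 85 mm and grips with 20 to 120 N. Pads are 22 mm wide; open, the fingers measure 114 mm over their backs; the gripper's body (76 mm by 85 mm) begins 54 mm behind the grasp point. The pads swing forward as they close: fully open they stand 13 mm farther back than shut.
Start: joints at [0.99, 0.326, -0.193, 1.052, 0, 1.437], TCP at [0.238, 0.496, 0.231] pointing down, gripper open.
Joint ranges: [-2.65, 2.65], [-0.97, 1.79], [-1.3, 1.35], [-1.93, 2.1], [-1.47, 1.37], [-3.14, 3.14]. Speed limits (rad/s): [2.57, 2.57, 3.14, 3.14, 3.14, 3.14].

## Interface

Orientations are given as a unit quaternion [w, x, y, z].
In Python, from cell import bot gives the robot as it stands. Calls block until the motion is done:
- bot.move_pose(position, orientation): joint-space move of the TCP to a pose.
- bot.move_linear(position, speed=0.15, rotation=None, until_force=None): straight line of the TCP; rotation=None keeps the orientation; speed is the mean speed in m/s. With until_force (N) it stops when the force on the tool has changed by that much, and returns True; else False.
- bot.goto_joints(angles): joint-space move.
- bot.set_gripper(opening, grasp_force=None): opening from 0.0 (shut) to 1.0 (fully open); grasp_force is the grip in N (None keeps the last); returns when the fingers have stopped.
- bot.wait(seconds).
- bot.solve_ik(position, orientation): joint angles nearest the present ones, or None.
- bot.camera(name): name is "side" or "top"; returns the picture (480x640x3 uint8, red, green, blue); there is no depth.
- bot.calibration(name): a dict with "mtx" (3x3 intrinsics, pixels), "extrinsics" (4x4, takes a point from world to camera coordinates). Camera axes: x right, y down, z forward; pixel columns grow to the right and rows downward; lengths in m; the calibration is good to about 2 mm. A picture is of the moment at which its call begins. calibration takes no time and is no camera call.
A pose or a line that the arm cannot do raises bot.PlanningError and nothing moves.
- bot.close_job(): hands the job in; it is judged then, once.
Trained networks look in the newest picture that a camera, given by its name, has taken for a name from the list of things; names that differ only in an ending like _2 or _b are one class to them, and where a whole thing is asked for, a point or a joint stands for the part that bears it (a point fixed in the world has none). Each returns a list of dicts, best first, with "confidence" (0 to 1); they miss things now and then, are a little off and sometimes report something else, mostly with a low value. They report only what shows in the picture. A call takes as long as a camera call. They do not tell look-alikes from the thing itself.
- bot.search_frame(camera, thing): "bbox" ([left, top, width, height] in pixels, round what is visible of it).
Readings, each from a call of its own:
- bot.read_clock(): time.
- bot.read_joint_positions(): joint angles.
- bot.read_joint_vel(): joint speeds.
- bot.read_joint_efforts(): joint torques, N m.
- bot.read_position(): TCP position.
- bot.read_tool_rot(): TCP orientation.
- bot.read_ft_force(): force on the tool from outside, world axes, zero at the start.
- bot.read_moment(): the same for the moment, N m.
- bot.read_gripper_width(): opening from 0.0 (shut) to 1.0 (fully open).
- bot.read_finger_force(): force on a finger pad.
Only numpy, scipy, OpenCV 4.12 (cv2) and the standard library are available. Lean on these libraries where they do the work, as an engineer would, in place of code of your own. Each camera call takes 0.05 s, during which the arm holds its last target. There are 200 camera calls.

## Task

The spice stand has been emptied for a wipe and is nearly full again: first find the free space for the last spice jar, which stands on the worktop to the left, and set it down upright on the stand's wooden board without touching or shifting the things already there. Then close the stand up: hook the claws of the loose little shelf, which stands in front, into the uppermost slots of the two uprights and press it down until it is fully home and the two sprung catches have snapped into its back. Lower the things, do not drop them.

Things in the scene. Friction and masses are not known exactly. Their poses are not given: they have to be found in the camera images.
- stand: Spice stand, fixed. Origin: worktop level, mid width, on the plane of the two uprights' front faces; x to the back, y left, z up. Pale wooden board, 380 mm wide (y), x = -155 to +25 mm, top at z = 16 mm. Dark steel uprights, 27 mm wide at y = -90 and +90 mm, up to z = 270 mm. A tie bar (x 11 to 21, z 202 to 218 mm) joins them; above it, |y| < 50 mm is free for a finger.
- board_row (a point): Point on top of the stand's board, in the middle of its front row (x = -115, y = 0, z = 16 mm in the stand's frame; same axes). Three things stand in this row about y = -150, 150 and somewhere between; the free space is the wider gap, left or right of the middle one, at least 100 mm wide.
- top_slots (a point): Midway between the two uppermost slots, at their lower edge, on the uprights' front plane (stand frame x = 0, y = 0, z = 233 mm; same axes). Each upright has five slots, 11 mm wide (y), 24 mm high, 43 mm apart in height (lower edges z = 61 to 233 mm), through a 5 mm front plate with hollow behind.
- catch_l (a joint): Sprung brass plunger (round nose, radius 4 mm) on the inner side of the left upright, stand frame y = +65, z = 245 mm. 0 = out, nose 4 mm in front of the uprights' plane; up to 0.008 m as it is pushed back; 3 N at first, 0.35 N more each mm. The shelf's back pushes it in; with the shelf fully down it springs out into a hole in the shelf's back.
- catch_r (a joint): The same plunger on the inner side of the right upright, stand frame y = -65, z = 245 mm.
- shelf: Loose hook-in shelf of pale wood, 0.36 kg, 260 mm wide (y). Origin: underside, mid width, on the back face of its back board; x points out of that face, as the claws do, z up. Floor reaches 110 mm to -x; back board 10 mm thick, 100 mm tall, standing on the worktop at the start. Fully home, its axes are the stand's and its origin is at x = 0, y = 0, z = 165 mm there.
- shelf_grip (a point): Middle of the top edge of the shelf's 10 mm thick back board (shelf frame x = -5, y = 0, z = 100 mm; same axes): take it here from above, closing along the shelf's x, one finger in front, one behind, tips no more than 35 mm below the edge. Pushed against the uprights the catches give about 9 N; a bead under each hole must ride over its catch: press down 5 to 12 N beyond the weight.
- claws (a point): Midway between the shelf's upper two claws, at the tongues' underside, on the back face (shelf frame x = 0, y = 0, z = 68 mm). Four claws: y = -90 and +90, z = 68 and 25 mm; tongue 5 wide, 6 high, 13 mm long, its tip turned down 10 mm. They enter straight along x when this point is 10 to 18 mm above top_slots (14 best), then, kept firmly against the uprights, straight down onto top_slots.
- spice_d: The spice jar to be put away: red cap, round, 45 mm across, 106 mm tall, 0.11 kg; stands on the worktop left of the stand. Origin: centre of its underside, z up.
- salt_shaker: glass salt shaker with a grey domed cap, round, 44 mm across, 90 mm tall; stands in the front row on the stand's board, to be left alone. Origin: centre of its underside, z up.
- spice_b: spice jar with a red cap, round, 45 mm across, 106 mm tall; stands in the front row on the stand's board, to be left alone. Origin: centre of its underside, z up.
- spice_e: spice jar with a red cap, round, 45 mm across, 106 mm tall; stands in the front row on the stand's board, to be left alone. Origin: centre of its underside, z up.
- clear_jar: clear storage jar, round, 72 mm across, 106 mm tall; stands in the back row on the stand's board, to be left alone. Origin: centre of its underside, z up.
- cork_bottle: little clear bottle with a cork, round, 48 mm across, 128 mm tall; stands in the back row on the stand's board, to be left alone. Origin: centre of its underside, z up.
- garlic: bulb of garlic, about 56 mm across and 56 mm tall; stands in the back row on the stand's board, to be left alone. Origin: centre of its underside, z up.
Not all that is in view belongs to the job. What is shaped like the spice_d but orange or turquoise is not meant.

How it is judged:
On the way, in this order (a step that is already met when the one before it is completed fails the run):
1. the last spice jar stands upright and released on the stand's board (x of spice_d in the frame of stand between -0.14 and -0.015 m and y of spice_d in the frame of stand between -0.172 and 0.172 m and z of spice_d in the frame of stand between 0.011 and 0.021 m and angle between spice_d's own z axis and vertical below 0.08 rad and linear speed of spice_d below 0.03 m/s and contact force between the fingers and spice_d below 0.05 N), for 0.2 s.
2. the shelf hangs fully home in the uppermost slots and both catches have sprung out into its back (z of shelf in the frame of stand between 0.161 and 0.169 m and x of shelf in the frame of stand between -0.005 and 0.005 m and y of shelf in the frame of stand between -0.005 and 0.005 m and angle between shelf's own z axis and vertical below 0.06 rad and angle between the x axis of shelf and the x axis of stand, either way round below 0.06 rad and value of joint each of catch_l, catch_r below 0.0015 m and linear speed of shelf below 0.03 m/s), for 0.2 s.
At the end, for the whole second after the job is handed in: The jar stands upright (within 0.08 rad) and at rest wholly on the stand's board, and the shelf hangs level and at rest in the uppermost slots, within 4 mm of fully down, within 5 mm in depth and sideways and within 0.06 rad of square, with both catches sprung out (less than 1.5 mm pushed in) (all of step 2 and x of spice_d in the frame of stand between -0.14 and -0.015 m and y of spice_d in the frame of stand between -0.172 and 0.172 m and z of spice_d in the frame of stand between 0.011 and 0.021 m and angle between spice_d's own z axis and vertical below 0.08 rad and linear speed of spice_d below 0.03 m/s); the robot touches nothing.
It fails at once if a thing already on the board was shifted more than 8 mm or tipped (distance of any of salt_shaker, spice_b, spice_e, clear_jar, cork_bottle, garlic from where it was at the start of the episode above 0.008 m or angle between any of salt_shaker, spice_b, spice_e, clear_jar, cork_bottle, garlic's own z axis and vertical above 0.15 rad).
It fails at once if a thing already on the board was touched (more than 1 N) by the jar, the shelf or the robot (contact force between any of spice_d, shelf, the fingers, the arm and salt_shaker above 1 N or contact force between any of spice_d, shelf, the fingers, the arm and spice_b above 1 N or contact force between any of spice_d, shelf, the fingers, the arm and spice_e above 1 N or contact force between any of spice_d, shelf, the fingers, the arm and clear_jar above 1 N or contact force between any of spice_d, shelf, the fingers, the arm and cork_bottle above 1 N or contact force between any of spice_d, shelf, the fingers, the arm and garlic above 1 N).
It fails at once if the shelf struck the jar (contact force between shelf and spice_d above 1 N).
It fails at once if the jar or the shelf was dropped (falling free at more than 0.5 m/s) ((contact force between the fingers and spice_d below 0.05 N and linear speed of spice_d above 0.5 m/s) or (contact force between the fingers and shelf below 0.05 N and linear speed of shelf above 0.5 m/s)).
It also fails if it takes over 54 s, if anything falls off the work surface, if the arm or the gripper's body presses on something with over 40 N, if the wrist force passes 120 N, or if a joint passes its speed limit or range.

## Working session

There is one attempt and no reset: what is moved stays moved. The work goes in short steps, each a Python script; the robot and the scene stay as the last script left them, time stands still between calls to the robot, and variables do not carry over. Pictures are saved under pics/ and viewed, at most 12 in all, crops included, and the job is handed in when it is done.

```bash
mkdir -p pics; ls; python3 - <<'E'
from cell import bot
import cv2, numpy as np
for n in ("side","top"):
    im=bot.camera(n); cv2.imwrite(f"pics/{n}0.png",im[:,:,::-1])
    c=bot.calibration(n); print(n,np.round(c["mtx"],1).tolist(),np.round(c["extrinsics"],4).tolist())
    for t in ["stand","shelf","shelf_grip","spice_d","salt_shaker","clear_jar","cork_bottle","garlic","catch_l","claws","top_slots"]:
        try: r=bot.search_frame(n,t)
        except Exception as e: r=[]; print(t,e)
        print(t,[(np.round(d["bbox"]).astype(int).tolist(),round(d["confidence"],2)) for d in r])
print(bot.read_clock(),bot.read_tool_rot(),bot.read_position())
E
```

```text
pics
side [[461.8, 0.0, 323.4], [0.0, 461.8, 241.6], [0.0, 0.0, 1.0]] [[0.992, -0.1255, -0.016, -0.5446], [-0.0599, -0.3547, -0.9331, 0.2089], [0.1114, 0.9265, -0.3593, 0.8466], [0.0, 0.0, 0.0, 1.0]]
stand [([314, 185, 124, 220], 0.83)]
shelf [([200, 256, 65, 104], 0.72)]
shelf_grip [([202, 253, 65, 107], 0.75)]
spice_d [([327, 286, 26, 60], 0.89), ([248, 222, 18, 41], 0.89), ([276, 230, 22, 43], 0.78), ([309, 233, 17, 44], 0.76), ([327, 318, 36, 73], 0.67)]
salt_shaker [([321, 258, 22, 33], 0.75)]
clear_jar [([353, 253, 33, 62], 0.74)]
cork_bottle [([362, 266, 34, 73], 0.83)]
garlic [([370, 340, 37, 33], 0.63), ([325, 317, 39, 75], 0.33), ([198, 254, 68, 110], 0.3)]
catch_l []
claws [([196, 253, 73, 112], 0.91)]
top_slots [([198, 256, 69, 109], 0.66), ([314, 187, 123, 216], 0.61)]
top [[596.5, 0.0, 321.8], [0.0, 596.5, 238.9], [0.0, 0.0, 1.0]] [[0.0125, -0.9999, 0.0043, 0.0549], [-0.9896, -0.013, -0.1436, 0.5925], [0.1436, -0.0025, -0.9896, 1.4566], [0.0, 0.0, 0.0, 1.0]]
stand [([281, 173, 150, 100], 0.78)]
shelf [([266, 298, 110, 60], 0.97)]
shelf_grip [([265, 301, 109, 55], 0.63), ([400, 211, 21, 24], 0.58)]
spice_d [([184, 296, 29, 19], 0.91), ([365, 236, 20, 24], 0.89), ([211, 267, 27, 20], 0.77), ([409, 237, 26, 26], 0.63)]
salt_shaker [([286, 229, 18, 22], 0.77), ([402, 213, 18, 21], 0.27)]
clear_jar []
cork_bottle [([346, 204, 24, 20], 0.69)]
garlic [([210, 268, 27, 20], 0.68), ([403, 213, 15, 22], 0.65)]
catch_l [([276, 171, 153, 102], 0.72), ([268, 296, 107, 61], 0.43)]
claws [([268, 300, 108, 56], 0.81), ([278, 170, 159, 100], 0.48)]
top_slots [([279, 173, 154, 100], 0.88)]
1.2 [-3.01151123e-05  2.21562698e-01  9.75146127e-01 -3.44597768e-06] [0.23763037 0.49601518 0.2312744 ]
```

```bash
python3 - <<'E'
import cv2
a=cv2.imread("pics/side0.png")[160:420,180:460]; cv2.imwrite("pics/s1.png",cv2.resize(a,None,fx=2.3,fy=2.3,interpolation=cv2.INTER_CUBIC))
a=cv2.imread("pics/top0.png")[150:380,160:460]; cv2.imwrite("pics/t1.png",cv2.resize(a,None,fx=2.6,fy=2.6,interpolation=cv2.INTER_CUBIC))
E
```

```text
(no output)
```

View pics/s1.png

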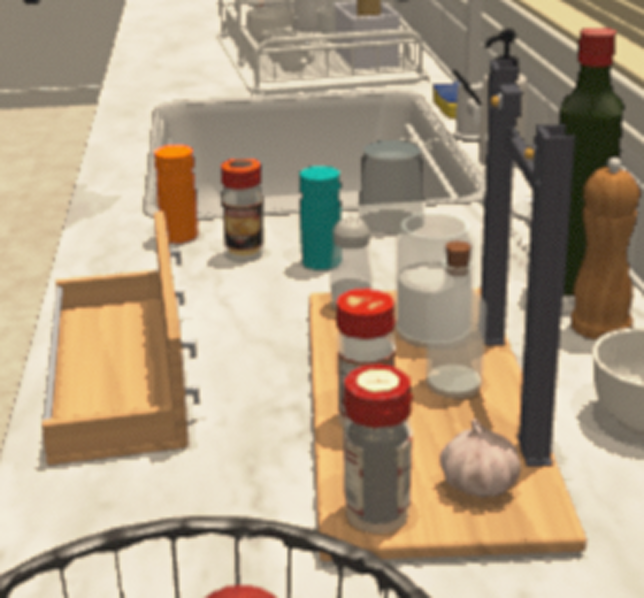

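View pics/t1.png

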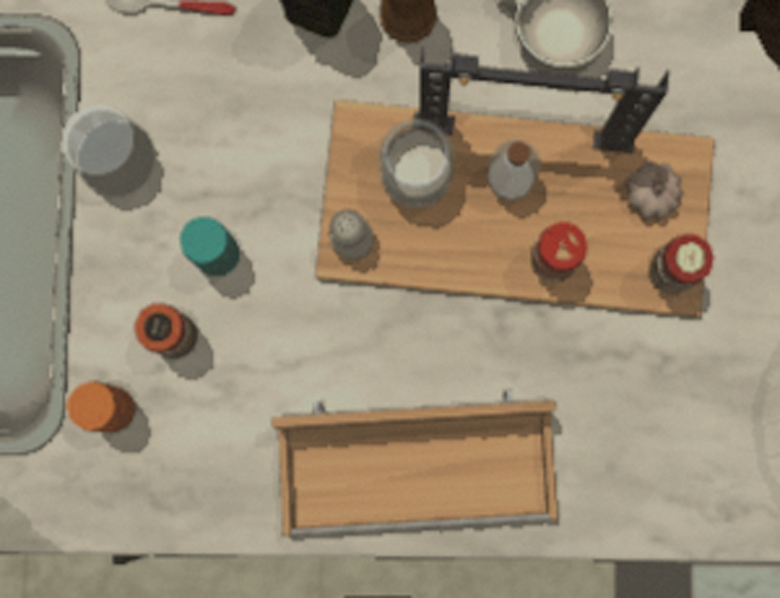

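Top view: spice_d candidates on the left are orange at (198,306), red cap at (222,277) and turquoise at (240,244). The board has two more red caps, at (375,245) and (424,249). The side view shows the same three left candidates at (257,246), (285,250) and (319,255). I choose the red-capped one at (222,277). The free gap is between the salt shaker at (295,241) and the middle jar at (375,245), i.e. left of middle.

```bash
cat > h.py <<'E'
from cell import bot
import cv2, numpy as np
from scipy.optimize import least_squares
from scipy.ndimage import map_coordinates, gaussian_filter
CAL={n:(bot.calibration(n)["mtx"],bot.calibration(n)["extrinsics"]) for n in ("side","top")}
def proj(n,P):
    K,E=CAL[n]; P=np.atleast_2d(P); c=P@E[:3,:3].T+E[:3,3]; q=c@np.array(K).T; return q[:,:2]/q[:,2:]
def tf(p,P):  # p: x,y,yaw[,z]
    c,s=np.cos(p[2]),np.sin(p[2]); P=np.atleast_2d(P).astype(float); z=p[3] if len(p)>3 else 0
    return np.c_[p[0]+c*P[:,0]-s*P[:,1],p[1]+s*P[:,0]+c*P[:,1],P[:,2]+z]
def cyl(n,x,y,z0,d,h):
    a=np.linspace(0,2*np.pi,60); r=np.c_[x+d/2*np.cos(a),y+d/2*np.sin(a),0*a]
    q=proj(n,np.r_[r+[0,0,z0],r+[0,0,z0+h]]); return np.r_[q.min(0),q.max(0)]
def fitcyl(obs,d,h,x0,z=None):
    f=lambda p:np.concatenate([cyl(n,p[0],p[1],p[2] if z is None else z,d,h)-[b[0],b[1],b[0]+b[2],b[1]+b[3]] for n,b in obs])
    r=least_squares(f,[*x0,0.] if z is None else x0,loss="soft_l1"); return r.x,f(r.x)
def edge_pts(g,n,P0,P1,w=4,m=40):
    """model edge sample points -> list of (image pt, normal, measured offset, strength)"""
    q=proj(n,np.linspace(P0,P1,m)); t=q[-1]-q[0]; t/=np.linalg.norm(t); nn=np.array([-t[1],t[0]])
    s=np.arange(-w,w+.01,.25); xy=q[:,None]+s[None,:,None]*nn
    v=map_coordinates(g,[xy[...,1],xy[...,0]],order=1); d=np.abs(np.gradient(v,axis=1)); k=d.argmax(1)
    return s[k],d.max(1)
def fit_edges(imgs,edges,p0,w=4,it=8,th=1.2):
    G={n:gaussian_filter(imgs[n].astype(float).mean(2),.7) for n in imgs}; p=np.array(p0,float)
    for i in range(it):
        J=[];r=[];rep=[]
        for n,A,B in edges:
            f=lambda p:(lambda q:q)(proj(n,np.linspace(tf(p,A)[0],tf(p,B)[0],40)))
            q=f(p); t=q[-1]-q[0]; t/=np.linalg.norm(t); nn=np.array([-t[1],t[0]])
            o,st=edge_pts(G[n],n,tf(p,A)[0],tf(p,B)[0],w)
            ok=(st>th)&(np.abs(o-np.median(o))<1.5)
            Jj=np.stack([(f(p+e)-q)@nn/1e-4 for e in np.eye(len(p))*1e-4],1)
            J.append(Jj[ok]); r.append(o[ok]); rep.append((n,ok.sum(),round(float(np.median(o)),2)))
        J=np.concatenate(J); r=np.concatenate(r); W=1/(1+(r/.7)**2)
        p=p+np.linalg.lstsq(J*W[:,None]**.5,r*W**.5,rcond=None)[0]; w=max(2,w-.5)
    return p,rep
E
python3 - <<'E'
from h import *
for n in CAL: E=CAL[n][1]; print(n,"centre",np.round(-E[:3,:3].T@E[:3,3],3))
B=lambda x,y,z:[x,y,z]
# rough from clicks in top view
S=np.array([[.025,.19,.016],[.025,-.19,.016],[-.155,-.19,.016],[-.155,.19,.016]])
u=np.array([[288,188.5],[434.6,202.7],[430,272],[282,257.7]])
r=least_squares(lambda p:(proj("top",tf(p,S))-u).ravel(),[.6,0,0]); print("stand",r.x,np.round(r.fun,1))
H=np.array([[0,.13,.1],[0,-.13,.1],[-.01,-.13,.1],[-.01,.13,.1]])
c=lambda a:np.array(a)/2.6+[160,150]
u2=c([[273,418],[554,401],[554,412],[275,428]])
r2=least_squares(lambda p:(proj("top",tf(p,H))-u2).ravel(),[.4,0,0]); print("shelf",r2.x,np.round(r2.fun,1))
# jars
print("spice_d",fitcyl([("top",[211,267,27,20]),("side",[276,230,22,43])],.045,.106,[.45,.2]))
for t,d,h,o in [("salt",.044,.09,[("top",[286,229,18,22]),("side",[321,258,22,33])]),("mid",.045,.106,[("top",[365,236,20,24]),("side",[327,286,26,60])]),("right",.045,.106,[("top",[409,237,26,26]),("side",[327,318,36,73])]),("clear",.072,.106,[("side",[353,253,33,62])]),("cork",.048,.128,[("top",[346,204,24,20]),("side",[362,266,34,73])])]:
    x,f=fitcyl(o,d,h,[.5,0]); q=x[:2]-r.x[:2]; cc,ss=np.cos(r.x[2]),np.sin(r.x[2])
    print(t,np.round(x,3),"stand frame",np.round([cc*q[0]+ss*q[1],-ss*q[0]+cc*q[1]],3),np.round(f,1))
im=cv2.imread("pics/top0.png")[165:285,275:440]; big=cv2.resize(im,None,fx=4.8,fy=4.8,interpolation=cv2.INTER_CUBIC)
def dr(P,col):
    q=(proj("top",P)-[275,165])*4.8+2.4
    cv2.polylines(big,[q.astype(int)],True,col,1)
dr(tf(r.x,S),(0,255,0))
for y in(-.09,.09):
    dr(tf(r.x,[[0,y-.0135,.27],[0,y+.0135,.27],[0,y+.0135,.016],[0,y-.0135,.016]]),(0,255,255))
cv2.imwrite("pics/t2.png",big)
E
```

```text
side centre [ 0.458 -0.779  0.49 ]
top centre [0.376 0.066 1.526]
stand [ 0.68484058 -0.03699426 -0.08213048] [ 0.5  0.4  0.2 -0.1  0.1 -0.2 -0.8 -0. ]
shelf [0.41884698 0.06680578 0.07109254] [-0.5 -0.2  0.6 -0.1  0.9 -0.1 -1.1  0.2]
spice_d (array([ 0.49329778,  0.30146749, -0.00273601]), array([ 0.89032934, -1.64640679, -1.19165081, -0.00753533,  0.0052767 ,
       -1.04780555, -2.18839035,  1.69049186]))
salt [0.586 0.129 0.008] stand frame [-0.112  0.157] [-0.6 -0.2  0.5  0.3  0.8 -3.2 -0.7  9.6]
mid [ 0.57  -0.068  0.015] stand frame [-0.112 -0.04 ] [-1.3 -1.6  0.9 -1.8 -0.7 -1.  -0.8  3.9]
right [ 0.562 -0.183  0.018] stand frame [-0.11  -0.156] [ 0.2  1.3 -0.2 -1.1  4.  -1.1 -2.1  1. ]
clear [0.655 0.073 0.007] stand frame [-0.038  0.107] [-1.4  0.5  1.2 -0.5]
cork [ 0.651 -0.026  0.005] stand frame [-0.035  0.008] [ 0.8 -4.6 -0.5  3.9  2.9  0.3 -3.7 -0.3]
```

View pics/t2.png

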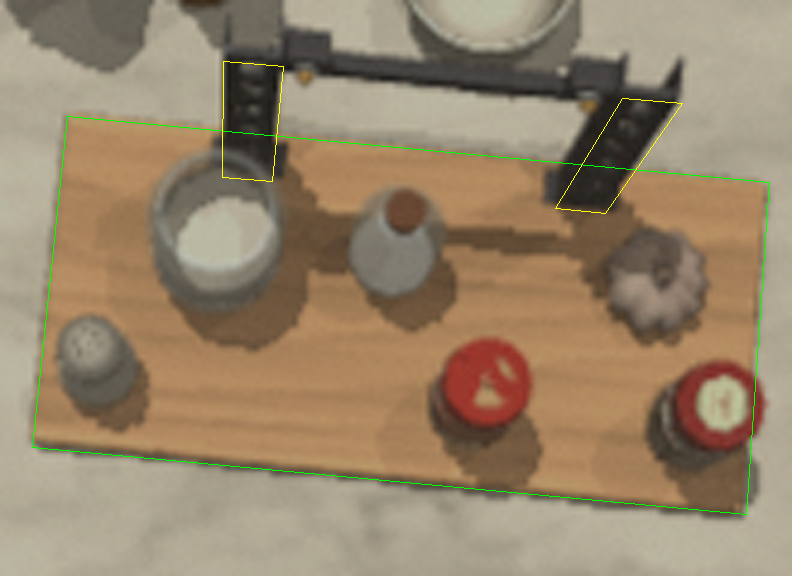

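The overlay fits the board and the uprights, and the gap is the left one. The salt shaker is at stand y≈+0.157 and the middle jar at y≈-0.040, so the target is y≈0.058, x≈-0.112. Next I refine the stand, the shelf and the jar from image edges.

```bash
python3 - <<'E'
from h import *
im={n:cv2.imread(f"pics/{n}0.png") for n in("top","side")}
z=.016
Eb=[("top",[-.15,.19,z],[.02,.19,z]),("top",[-.15,-.19,z],[.0,-.19,z]),("top",[.025,.12,z],[.025,.185,z]),("top",[.025,-.12,z],[.025,-.185,z]),("top",[.025,-.06,z],[.025,.06,z]),("top",[-.155,.18,z],[-.155,-.18,z])]
Eu=[("top",[0,-.1035,.1],[0,-.1035,.26]),("top",[0,.1035,.12],[0,.1035,.26]),("top",[0,.0765,.12],[0,.0765,.26])]
for nm,e in(("board",Eb),("board+up",Eb+Eu)):
    p,r=fit_edges({"top":im["top"]},e,[.6848,-.037,-.0821]); print(nm,np.round(p,4),r)
S=p
p,r=fit_edges({"top":im["top"]},Eu,S,it=1); print("up resid",r)
Es=[("top",[0,.125,.1],[0,.1,.1]),("top",[0,.08,.1],[0,-.08,.1]),("top",[0,-.1,.1],[0,-.125,.1]),("top",[-.01,.12,.1],[-.01,-.12,.1]),("top",[-.1,.13,.04],[-.02,.13,.04])]
Es2=Es[:4]+[("top",[-.009,.13,.1],[-.001,.13,.1]),("top",[-.009,-.13,.1],[-.001,-.13,.1])]
p,r=fit_edges({"top":im["top"]},Es2,[.4188,.0668,.0711],w=3); print("shelf",np.round(p,4),r)
Sh=p
big=[]
for n,(x0,y0,x1,y1),f in(("top",(258,290,383,362),6),("side",(190,245,275,370),4.6)):
    b=cv2.resize(im[n][y0:y1,x0:x1],None,fx=f,fy=f,interpolation=cv2.INTER_CUBIC)
    def dr(P,col):
        q=(proj(n,tf(Sh,P))-[x0,y0])*f+f/2-.5; cv2.polylines(b,[np.round(q).astype(int)],True,col,1)
    dr([[0,.13,.1],[0,-.13,.1],[-.01,-.13,.1],[-.01,.13,.1]],(0,255,0)); dr([[0,.13,0],[0,-.13,0],[-.11,-.13,0],[-.11,.13,0]],(255,0,0))
    for y in(-.09,.09):
        for h in(.068,.025): dr([[0,y,h+.006],[.013,y,h+.006],[.013,y,h-.01]],(0,0,255))
    big.append(b)
h=max(b.shape[0] for b in big); 
cv2.imwrite("pics/sh.png",np.hstack([cv2.copyMakeBorder(b,0,h-b.shape[0],0,0,cv2.BORDER_CONSTANT) for b in big])[:, :1141])
i=cv2.imread("pics/sh.png"); cv2.imwrite("pics/sh.png",cv2.resize(i,(800,int(i.shape[0]*800/i.shape[1]))))
E
```

```text
board [ 0.6883 -0.0356 -0.0887] [('top', np.int64(40), -0.25), ('top', np.int64(31), 0.5), ('top', np.int64(40), 0.0), ('top', np.int64(38), 0.0), ('top', np.int64(39), 1.0), ('top', np.int64(35), 2.0)]
board+up [ 0.6881 -0.0359 -0.0899] [('top', np.int64(40), -0.25), ('top', np.int64(28), 0.25), ('top', np.int64(40), 0.0), ('top', np.int64(38), -0.25), ('top', np.int64(40), 1.0), ('top', np.int64(35), 2.0), ('top', np.int64(40), 0.12), ('top', np.int64(40), 0.0), ('top', np.int64(38), 0.0)]
up resid [('top', np.int64(40), 0.25), ('top', np.int64(40), 0.0), ('top', np.int64(36), 0.0)]
shelf [0.4115 0.0671 0.0747] [('top', np.int64(40), 0.0), ('top', np.int64(40), 0.0), ('top', np.int64(40), 0.0), ('top', np.int64(7), 2.0), ('top', np.int64(40), 1.25), ('top', np.int64(38), -1.0)]
```

View pics/sh.png

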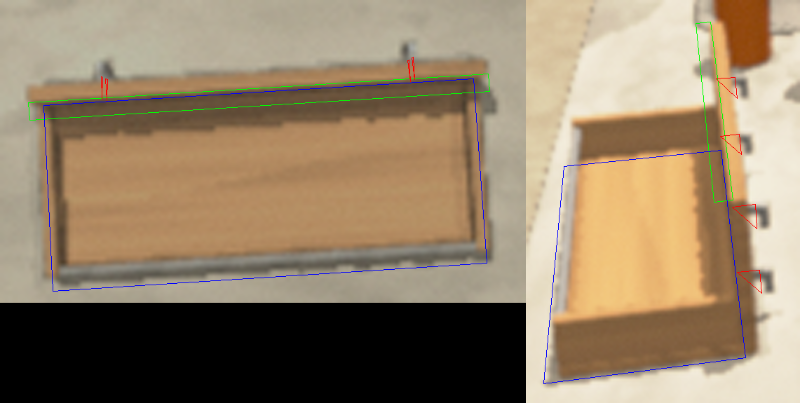

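The shelf fit latched onto the wrong edge: the drawn green back-board top sits about 10 mm too far front. I refit using the wood-colour channel (R−B) from a better start.

```bash
cat > fit2.py <<'E'
from h import *
z=.016
Eb=[("top",[-.15,.19,z],[.02,.19,z]),("top",[-.15,-.19,z],[.0,-.19,z]),("top",[.025,.12,z],[.025,.185,z]),("top",[.025,-.13,z],[.025,-.185,z]),("top",[-.155,.18,z],[-.155,-.18,z])]
Eu=[("top",[0,-.1035,.1],[0,-.1035,.26]),("top",[0,.1035,.12],[0,.1035,.26]),("top",[0,.0765,.12],[0,.0765,.26])]
Es=[("top",[0,.125,.1],[0,.1,.1]),("top",[0,.08,.1],[0,-.08,.1]),("top",[0,-.1,.1],[0,-.125,.1]),("top",[-.01,.12,.1],[-.01,-.12,.1]),("top",[-.009,.13,.1],[-.001,.13,.1]),("top",[-.009,-.13,.1],[-.001,-.13,.1])]
def rb(im): return np.repeat(np.clip(im[:,:,2:].astype(float)-im[:,:,:1],0,255),3,2)
E
python3 - <<'E'
from fit2 import *
im={n:cv2.imread(f"pics/{n}0.png") for n in("top","side")}
for w in(2,3):
  for nm,I in(("rb",rb(im["top"])),("gray",im["top"])):
    p,r=fit_edges({"top":I},Eb,[.6848,-.037,-.0821],w=w); print("board",nm,np.round(p,4),[(int(a[1]),a[2]) for a in r])
    p,r=fit_edges({"top":I},Es,[.4205,.0671,.0730],w=w); print("shelf",nm,np.round(p,4),[(int(a[1]),a[2]) for a in r])
p,r=fit_edges({"top":im["top"]},Eu,[.6848,-.037,-.0821],it=1); print("up resid",r)
# profile of signal across front board edge & back board edge at a few points
def prof(A,B,p):
    q=proj("top",np.linspace(tf(p,A)[0],tf(p,B)[0],60)); t=q[-1]-q[0]; t/=np.linalg.norm(t); nn=np.array([-t[1],t[0]]); s=np.arange(-6,6.1,.5)
    xy=q[:,None]+s[None,:,None]*nn
    for I in(rb(im["top"])[:,:,0],im["top"].astype(float).mean(2)): print(np.round(np.median(map_coordinates(I,[xy[...,1],xy[...,0]],order=1),0)).astype(int))
prof([-.155,.18,z],[-.155,-.18,z],[.6848,-.037,-.0821]); prof([0,.08,.1],[0,-.08,.1],[.4205,.0671,.073])
prof([.025,.12,z],[.025,.185,z],[.6848,-.037,-.0821])
E
```

```text
board rb [ 0.6863 -0.0362 -0.0894] [(40, 0.25), (37, -0.25), (40, 0.0), (40, 0.0), (40, -0.25)]
shelf rb [0.4204 0.0683 0.0702] [(40, 0.0), (40, 0.25), (40, 0.25), (40, -0.5), (40, 0.5), (40, -0.75)]
board gray [ 0.6878 -0.0355 -0.0886] [(40, -0.25), (30, 0.5), (40, 0.25), (40, -0.25), (35, 2.0)]
shelf gray [0.422  0.0687 0.0703] [(40, -0.25), (40, 0.0), (40, 0.0), (40, 0.12), (40, -0.5), (40, 0.38)]
board rb [ 0.6863 -0.0362 -0.0894] [(40, 0.25), (37, -0.25), (40, 0.0), (40, 0.0), (40, -0.25)]
shelf rb [0.4204 0.0683 0.0702] [(40, 0.0), (40, 0.25), (40, 0.25), (40, -0.5), (40, 0.5), (40, -0.75)]
board gray [ 0.6878 -0.0355 -0.0887] [(40, -0.25), (30, 0.5), (40, 0.25), (40, -0.25), (35, 2.0)]
shelf gray [0.422  0.0687 0.0703] [(40, -0.25), (40, 0.0), (40, 0.0), (40, 0.12), (40, -0.5), (40, 0.38)]
up resid [('top', np.int64(40), -1.0), ('top', np.int64(40), -0.5), ('top', np.int64(40), -0.75)]
[77 78 79 80 81 80 80 79 75 66 54 38 27 23 24 26 28 28 28 28 28 28 28 28
 28]
[129 130 134 136 138 140 140 137 129 115 101  93  93 109 131 148 159 163
 164 164 164 164 165 165 166]
[29 29 28 28 29 29 28 28 27 27 27 33 45 59 70 76 78 78 76 68 57 47 41 41
 43]
[172 172 172 172 172 172 172 172 170 164 155 142 133 130 129 130 132 132
 129 116  99  85  77  76  79]
[81 81 81 82 82 82 83 83 82 80 79 76 70 59 47 35 30 29 29 29 29 29 29 29
 29]
[134 135 136 137 137 138 139 140 141 143 144 145 144 145 148 155 162 166
 167 166 166 166 166 166 165]
```

```bash
cat >> fit2.py <<'E'
ST=np.array([.6863,-.0362,-.0890]); SH=np.array([.421,.0685,.0703])
def quat(psi_y): # tool down, closing axis (tool y) at world angle psi_y
    t=(psi_y+np.pi/2)/2; return np.array([0,np.cos(t),np.sin(t),0])
E
python3 - <<'E'
from fit2 import *
q=quat(np.pi/2+ST[2]); J=np.array([.4933,.3015,0])
T=tf(ST,[-.118,.059,.016])[0]; print("target",T)
for nm,P,o in(("pick",J+[0,0,.051],q),("place",T+[0,0,.051],q),("shelf",tf(SH,[-.005,0,.07])[0],quat(SH[2])),("shelf pi",tf(SH,[-.005,0,.07])[0],quat(SH[2]+np.pi)),("home",tf(ST,[-.005,0,.235])[0],quat(ST[2])),("homepi",tf(ST,[-.005,0,.235])[0],quat(ST[2]+np.pi)),("pre",tf(ST,[-.08,0,.27])[0],quat(ST[2]))):
    r=bot.solve_ik(P,o); print(nm,None if r is None else np.round(r,2))
bot.set_gripper(.9,40)
bot.move_pose(J+[0,0,.18],q); print(bot.read_clock())
im=bot.camera("top"); cv2.imwrite("pics/top1.png",im[:,:,::-1]); s=bot.camera("side"); cv2.imwrite("pics/side1.png",s[:,:,::-1])
a=im[225:345,170:290,::-1]; b=s[150:300,220:370,::-1]
cv2.imwrite("pics/c1.png",np.hstack([cv2.resize(a,(400,400),interpolation=cv2.INTER_CUBIC),cv2.resize(b,(400,400),interpolation=cv2.INTER_CUBIC)]))
E
```

```text
target [0.5740111  0.03305463 0.016     ]
pick [ 0.42  0.55 -0.34  0.67  0.    0.51]
place [-0.07  0.53 -0.34  0.7   0.    0.02]
shelf [-0.01  0.29 -0.73  0.55  0.    1.49]
shelf pi [-0.01  0.29 -0.73  0.55  0.   -1.65]
home [-0.16  0.58  0.22  1.21  0.    1.5 ]
homepi [-0.16  0.58  0.22  1.21  0.   -1.64]
pre [-0.17  0.41  0.04  1.19  0.    1.49]
2.6917
```

View pics/c1.png

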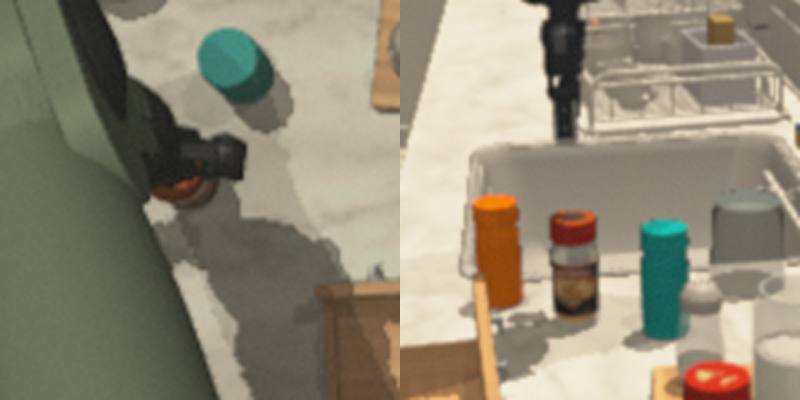

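The crop confirms the choice: the red-cap jar with a label sits at side px ≈(285,250), between the orange and turquoise jars, and the gripper is above it. Next I pick it and carry it over.

```bash
python3 - <<'E'
from fit2 import *
q=quat(np.pi/2+ST[2]); J=np.array([.4933,.3015,0]); T=tf(ST,[-.118,.059,.016])[0]
print(bot.move_linear(J+[0,0,.053],.12,until_force=8))
bot.set_gripper(0,40); print("w",bot.read_gripper_width(),bot.read_finger_force(),bot.read_position())
bot.move_linear(J+[0,0,.26],.25); print("w",bot.read_gripper_width(),bot.read_finger_force())
bot.move_linear(T+[0,0,.24],.25)
bot.move_linear(T+[0,0,.10],.15); print(bot.read_position(),bot.read_clock())
for n in("top","side"): cv2.imwrite(f"pics/{n}2.png",bot.camera(n)[:,:,::-1])
a=cv2.imread("pics/top2.png")[165:285,275:440]; b=cv2.imread("pics/side2.png")[200:380,290:410]
cv2.imwrite("pics/c2.png",np.hstack([cv2.resize(a,(480,349)),cv2.resize(b,(233,349))]))
E
```

```text
False
w 0.5085375209550014 40.108078761259094 [0.49385574 0.30196912 0.05373042]
w 0.5116854978060245 40.42842015973292
[0.57478136 0.03321944 0.11693432] 7.7333
```

View pics/c2.png

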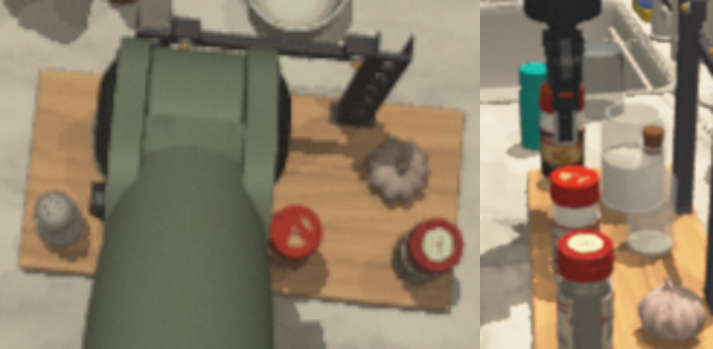

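The jar is held upright over the left gap and clears its neighbours: in the crop the salt shaker is at (60,218), the clear jar behind at (633,160) and the middle jar at (295,232). Now I lower it.

```bash
python3 - <<'E'
from fit2 import *
T=tf(ST,[-.118,.059,.016])[0]
bot.move_linear(T+[0,0,.062],.1)
print(bot.move_linear(T+[0,0,.046],.02,until_force=3),bot.read_position(),bot.read_ft_force())
bot.set_gripper(.72); print(bot.read_gripper_width(),bot.read_finger_force(),bot.read_position())
bot.wait(.25)
bot.move_linear(T+[0,0,.2],.15)
# then over the shelf, fingers along shelf x
g=tf(SH,[-.005,0,.1])[0]; print(bot.read_clock())
bot.set_gripper(.7,100)
bot.move_pose(g+[0,0,.12],quat(SH[2])); print(bot.read_position(),bot.read_clock())
for n in("top","side"): cv2.imwrite(f"pics/{n}3.png",bot.camera(n)[:,:,::-1])
r=bot.search_frame("side","spice_d"); print([(np.round(d["bbox"]).astype(int).tolist(),round(d["confidence"],2)) for d in r])
a=cv2.imread("pics/top3.png")[165:285,275:440]; b=cv2.imread("pics/side3.png")[180:380,190:410]
cv2.imwrite("pics/c3.png",np.hstack([cv2.resize(a,(415,302)),cv2.resize(b,(332,302))]))
E
```

```text
True [0.57425609 0.03367243 0.06930075] [-0.04570147  1.68124407  2.11106767]
0.7173427701071047 0.0 [0.57323644 0.0330878  0.06867992]
10.5833
[0.41651793 0.06809534 0.22013281] 12.1167
[([322, 266, 24, 54], 0.92), ([310, 234, 16, 45], 0.85), ([364, 265, 28, 71], 0.7), ([246, 222, 18, 43], 0.69), ([327, 286, 24, 56], 0.59), ([328, 315, 33, 78], 0.56)]
```

View pics/c3.png

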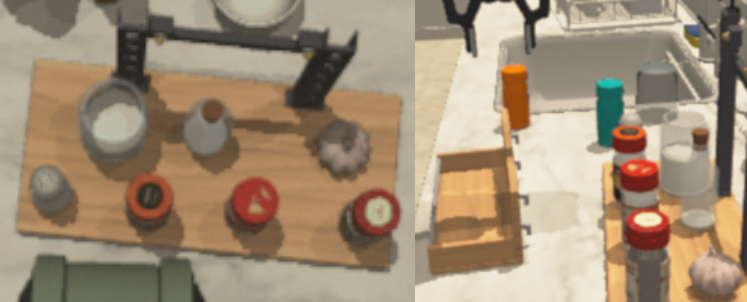

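The jar stands released in the gap (side bbox [322,266,24,54]), nothing else has shifted, and the shelf is untouched. Contact came at the expected board height of 16 mm. Next I grip the shelf and carry it to a standoff in front of the uprights.

```bash
python3 - <<'E'
from fit2 import *
g=tf(SH,[-.005,0,.1])[0]
print(bot.move_linear(g+[0,0,-.028],.12,until_force=8),bot.read_position())
print("ft0",bot.read_ft_force())
bot.set_gripper(0,100); print("w",bot.read_gripper_width(),bot.read_finger_force(),bot.read_position(),bot.read_ft_force())
bot.move_linear(g+[0,0,.03],.08); bot.wait(.2); print(bot.read_ft_force(),bot.read_moment(),bot.read_gripper_width())
bot.move_linear(g+[0,0,.20],.2)
p=tf(ST,[-.085,0,.185+.072])[0]
bot.move_pose(p,quat(ST[2])); bot.wait(.2); print(p,bot.read_position(),bot.read_tool_rot(),quat(ST[2]),bot.read_clock())
for n in("top","side"): cv2.imwrite(f"pics/{n}4.png",bot.camera(n)[:,:,::-1])
a=cv2.imread("pics/top4.png")[165:325,265:440]; b=cv2.imread("pics/side4.png")[120:320,230:450]
cv2.imwrite("pics/c4.png",np.hstack([cv2.resize(a,(400,366),interpolation=cv2.INTER_CUBIC),cv2.resize(b,(400,366),interpolation=cv2.INTER_CUBIC)]))
E
```

```text
False [0.41653957 0.06814856 0.07249443]
ft0 [-0.10046885 -0.81593304  0.47921725]
w 0.0961678352120617 98.14199477434158 [0.41653982 0.06819037 0.07246047] [-0.39299072 -0.10841211  5.92849781]
[ 0.19324582  0.30931485 -3.12658599] [-0.00367106 -0.04091366 -0.00875393] 0.09794319971653095
[ 0.60163642 -0.02864498  0.257     ] [ 0.60099315 -0.02767817  0.25814507] [3.99658198e-04 7.37414009e-01 6.75440786e-01 4.04860048e-04] [0.         0.73786264 0.6749509  0.        ] 17.3
```

View pics/c4.png

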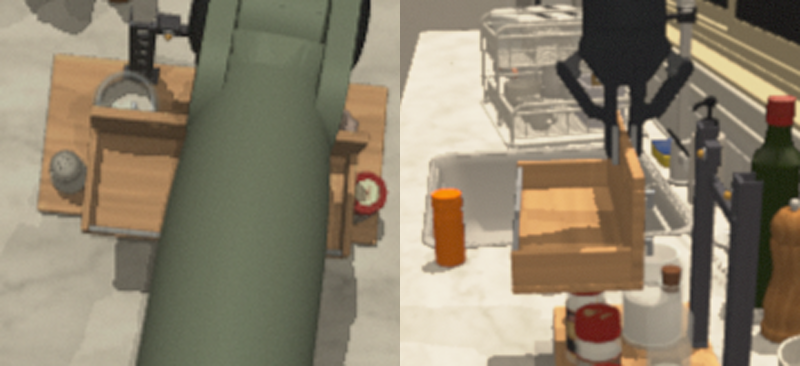

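The shelf is held level in front of the uprights. Both ends of its back board show in the top view, at crop (97,115)–(190,122) and (340,140)–(368,145). I now measure its pose relative to the stand from those edges.

```bash
python3 - <<'E'
from fit2 import *
im=cv2.imread("pics/top4.png"); z0=.1861+0
p0=np.r_[tf([.6010,-.0277,ST[2]],[.005,0,0])[0][:2],ST[2]]
def off(e,z): return [(n,np.add(A,[0,0,z]),np.add(B,[0,0,z])) for n,A,B in e]
E=[("top",[0,.125,.1],[0,.05,.1]),("top",[0,-.115,.1],[0,-.128,.1]),("top",[-.01,.12,.1],[-.01,.05,.1]),("top",[-.009,.13,.1],[-.001,.13,.1]),("top",[-.009,-.13,.1],[-.001,-.13,.1]),
   ("top",[-.10,.13,.04],[-.02,.13,.04])]
for nm,I in(("rb",rb(im)),("gray",im)):
  for w in (2,3):
    p,r=fit_edges({"top":I},off(E[:5],z0),p0,w=w); 
    q=p[:2]-ST[:2]; c,s=np.cos(ST[2]),np.sin(ST[2]); print(nm,w,np.round(p,4),"rel",np.round([c*q[0]+s*q[1],-s*q[0]+c*q[1],p[2]-ST[2]],4),[(int(a[1]),a[2]) for a in r])
print("expected",p0)
# side overlay
s=cv2.imread("pics/side4.png"); f=5; x0,y0,x1,y1=290,170,440,290
b=cv2.resize(s[y0:y1,x0:x1],None,fx=f,fy=f,interpolation=cv2.INTER_CUBIC)
def dr(P,col,cl=True):
    q=(proj("side",P)-[x0,y0])*f+2; cv2.polylines(b,[np.round(q).astype(int)],cl,col,1)
ps=np.r_[p0,z0]
dr(tf(ps,[[0,-.13,0],[0,-.13,.1],[0,.13,.1],[-.01,.13,.1],[-.01,-.13,.1],[0,-.13,.1]]),(0,255,0),False)
dr(tf(ps,[[0,-.13,0],[-.11,-.13,0]]),(0,255,0),False)
for y in(-.09,.09):
    for h in(.068,.025): dr(tf(ps,[[0,y,h+.006],[.013,y,h+.006],[.013,y,h-.01]]),(0,0,255),False)
    dr(tf(ST,[[0,y-.0135,.016],[0,y-.0135,.27],[0,y+.0135,.27],[0,y+.0135,.016]]),(0,255,255),False)
    for k in range(5): z=.061+.043*k; dr(tf(ST,[[0,y-.0055,z],[0,y+.0055,z],[0,y+.0055,z+.024],[0,y-.0055,z+.024]]),(255,255,0))
cv2.imwrite("pics/c5.png",b)
E
```

```text
rb 2 [ 0.6047 -0.0272 -0.0951] rel [-0.0821  0.0018 -0.0061] [(40, 0.25), (18, 0.0), (40, -0.25), (2, 1.25), (13, 0.75)]
rb 3 [ 0.6015 -0.0249 -0.132 ] rel [-0.0854  0.0038 -0.043 ] [(40, 0.25), (40, 0.0), (40, -0.25), (6, 2.0), (30, -0.25)]
gray 2 [ 0.6061 -0.0296 -0.0821] rel [-0.0804 -0.0005  0.0069] [(37, 0.0), (12, 0.38), (40, 0.0), (27, 0.0), (34, -0.5)]
gray 3 [ 0.6018 -0.0282 -0.1346] rel [-0.0849  0.0005 -0.0456] [(33, -0.25), (40, 0.0), (40, 0.0), (31, 1.5), (37, -2.0)]
expected [ 0.60598021 -0.02814441 -0.089     ]
```

View pics/c5.png

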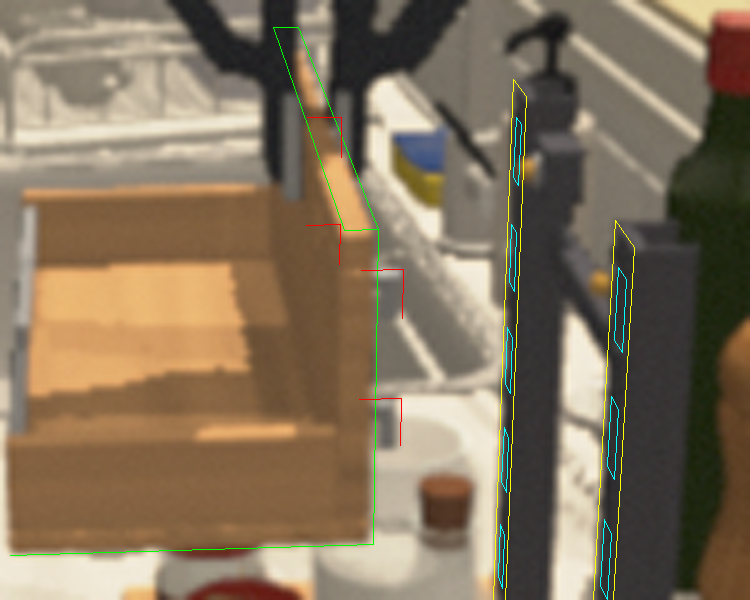

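The overlay agrees with the held shelf to about 1 px. It is level, with claws at crop (385,285) and (383,425), and it lines up with the uprights. Now I insert along x with force stops.

```bash
cat >> fit2.py <<'E'
def rel(P): # world -> stand frame
    q=np.array(P)-[*ST[:2],0]; c,s=np.cos(ST[2]),np.sin(ST[2]); return np.round([c*q[0]+s*q[1],-s*q[0]+c*q[1],q[2]],4)
def tcp(x,y,z): return tf(ST,[x-.005,y,z+.0725])[0]  # TCP for shelf origin at x,y,z in stand frame
def state(m=""): print(m,"shelf est",rel(bot.read_position())-[-.005,0,.0725],"F",np.round(bot.read_ft_force(),1),"t",bot.read_clock())
E
python3 - <<'E'
from fit2 import *
q=quat(ST[2])
bot.move_linear(tcp(-.085,0,.179),.1,rotation=q); state("low")
bot.move_linear(tcp(-.022,0,.179),.08); bot.wait(.2); state("near")
print(bot.move_linear(tcp(.008,0,.179),.02,until_force=11)); bot.wait(.15); state("in")
print(np.round(bot.read_moment(),2))
cv2.imwrite("pics/side6.png",bot.camera("side")[:,:,::-1])
E
```

```text
low shelf est [-0.0856  0.0003  0.1791] F [ 0.1  0.3 -3. ] t 17.65
near shelf est [-0.0223 -0.      0.1793] F [ 0.3  0.3 -3.6] t 18.7917
True
in shelf est [-2.000e-03  1.000e-04  1.768e-01] F [-6.   0.4  0.4] t 20.1
[0.08 1.28 0.02]
```

```bash
python3 - <<'E'
from fit2 import *
for i in range(3): state("hold")
s=cv2.imread("pics/side6.png"); f=5; x0,y0,x1,y1=330,165,450,285
b=cv2.resize(s[y0:y1,x0:x1],None,fx=f,fy=f,interpolation=cv2.INTER_CUBIC)
ps=[*tf(ST,[-.002,0,0])[0][:2],ST[2],.178]
q=(proj("side",tf(ps,[[0,-.13,0],[0,-.13,.1],[0,.13,.1],[-.01,.13,.1],[-.01,-.13,.1],[0,-.13,.1]]))-[x0,y0])*f+2
cv2.polylines(b,[np.round(q).astype(int)],False,(0,255,0),1)
cv2.imwrite("pics/c6.png",b)
E
```

```text
hold shelf est [-2.000e-03  1.000e-04  1.768e-01] F [-6.5  0.7  0.5] t 20.15
hold shelf est [-2.000e-03  1.000e-04  1.768e-01] F [-6.5  0.7  0.5] t 20.15
hold shelf est [-2.000e-03  1.000e-04  1.768e-01] F [-6.5  0.7  0.5] t 20.15
```

View pics/c6.png

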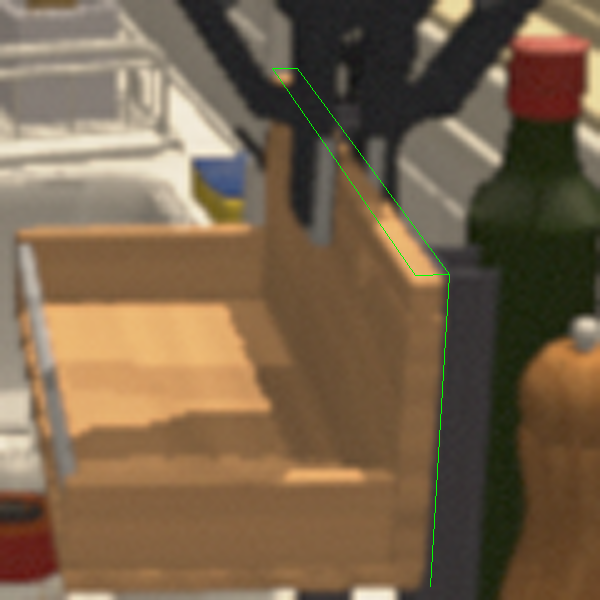

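The claws are in the slots and the shelf's back rests on the catches: about 6 N, est x≈-3 mm, level. I press on to the uprights, then down.

```bash
python3 - <<'E'
from fit2 import *
print(bot.move_linear(tcp(.012,0,.179),.015,until_force=10)); bot.wait(.1); state("against")
cmdx=rel(bot.read_position())[0]+.005
for r in range(1):
    print("x",cmdx)
    print(bot.move_linear(tcp(cmdx+.003,0,.170),.02,until_force=14)); bot.wait(.1); state("down1")
print(np.round(bot.read_moment(),2))
E
```

```text
True
against shelf est [-2.000e-03  1.000e-04  1.756e-01] F [-6.9 -0.1  1.9] t 20.7417
x -0.002
True
down1 shelf est [-2.100e-03  1.000e-04  1.752e-01] F [-3.  -0.3  5.4] t 21.0583
[ 0.    0.26 -0.06]
```

```bash
python3 - <<'E'
from fit2 import *
for x in (-.002,0,.002,.004):
    bot.move_linear(tcp(x,0,.177),.02); bot.wait(.25); state(f"cmd {x}"); print(np.round(bot.read_moment(),2),np.round(bot.read_tool_rot(),4))
    if abs(bot.read_ft_force()[0])>18: break
E
```

```text
cmd -0.002 shelf est [-2.500e-03  1.000e-04  1.766e-01] F [-4.8  0.1 -1.9] t 21.65
[ 0.09  0.9  -0.08] [-0.0112  0.7377  0.6749 -0.0103]
cmd 0 shelf est [-0.0012  0.      0.1766] F [-7.  -0.2 -0.6] t 22.15
[ 0.12  1.36 -0.  ] [-0.0117  0.7377  0.675  -0.0108]
cmd 0.002 shelf est [0.0004 0.     0.1766] F [-8.9  1.6  0.1] t 22.65
[ 0.15  1.59 -0.  ] [-0.012   0.7377  0.6749 -0.0111]
cmd 0.004 shelf est [4.000e-04 1.000e-04 1.766e-01] F [-14.1   1.3   3.1] t 23.15
[ 0.23  2.87 -0.  ] [-0.0134  0.7377  0.6749 -0.0125]
```

The shelf is against the uprights (est x=+0.4 mm, 14 N). Wrist compliance tilts the tool by about 0.036 rad, so I compensate for that and press down in small steps.

```bash
cat >> fit2.py <<'E'
from scipy.spatial.transform import Rotation as Ro
def qt(a): # tool rotated by a about the stand's y
    r=Ro.from_rotvec(a*np.array([-np.sin(ST[2]),np.cos(ST[2]),0]))*Ro.from_quat(np.roll(quat(ST[2]),-1)); return np.roll(r.as_quat(),1)
def pitch():
    z=Ro.from_quat(np.roll(bot.read_tool_rot(),-1)).apply([0,0,1]); return round(float(z[0]),4)
E
python3 - <<'E'
from fit2 import *
a=-.034
bot.move_linear(tcp(.004,0,.177),.02,rotation=qt(a)); bot.wait(.2); state("tilt"); print(pitch())
for z in(.175,.173,.171,.169,.167,.165):
    bot.move_linear(tcp(.0045,0,z),.02); bot.wait(.15); state(f"cmd z {z}"); print(pitch())
    f=bot.read_ft_force()
    if f[2]>22 or abs(f[0])>30: break
E
```

```text
tilt shelf est [-1.000e-04  2.000e-04  1.753e-01] F [-12.8   1.3  -0.3] t 23.6
0.0248
cmd z 0.175 shelf est [2.000e-04 1.000e-04 1.744e-01] F [-14.7   2.1   4.5] t 24.0
0.0252
cmd z 0.173 shelf est [2.000e-04 1.000e-04 1.724e-01] F [-14.5   0.9   4.8] t 24.4
0.0252
cmd z 0.171 shelf est [1.000e-04 2.000e-04 1.693e-01] F [-13.1   0.7   1.4] t 24.8
0.0242
cmd z 0.169 shelf est [1.000e-04 1.000e-04 1.664e-01] F [-12.    0.8  -2.9] t 25.2
0.0234
cmd z 0.167 shelf est [6.00e-04 1.00e-04 1.65e-01] F [-10.9   0.3  -1.6] t 25.6
0.0248
cmd z 0.165 shelf est [7.000e-04 1.000e-04 1.649e-01] F [-12.8   2.2   6.8] t 26.0
0.0264
```

```bash
python3 - <<'E'
from fit2 import *
for z in(.1635,.162,.1605):
    bot.move_linear(tcp(.0045,0,z),.02); bot.wait(.15); state(f"cmd z {z}"); print(pitch())
    if bot.read_ft_force()[2]>20: break
for n in("side","top"): cv2.imwrite(f"pics/{n}7.png",bot.camera(n)[:,:,::-1])
s=cv2.imread("pics/side7.png"); f=5; x0,y0,x1,y1=330,165,450,285
b=cv2.resize(s[y0:y1,x0:x1],None,fx=f,fy=f,interpolation=cv2.INTER_CUBIC)
ps=[*ST,.165]
q=(proj("side",tf(ps,[[0,-.13,0],[0,-.13,.1],[0,.13,.1],[-.01,.13,.1],[-.01,-.13,.1],[0,-.13,.1]]))-[x0,y0])*f+2
cv2.polylines(b,[np.round(q).astype(int)],False,(0,255,0),1)
q=(proj("side",tf(ps,[[0,-.13,0],[-.11,-.13,0]]))-[x0,y0])*f+2
cv2.polylines(b,[np.round(q).astype(int)],False,(0,255,0),1)
cv2.imwrite("pics/c7.png",b)
E
```

```text
cmd z 0.1635 shelf est [7.000e-04 1.000e-04 1.649e-01] F [-15.4   1.9  13.3] t 26.4
0.0276
cmd z 0.162 shelf est [8.000e-04 1.000e-04 1.649e-01] F [-18.4   1.3  18.7] t 26.8
0.0288
cmd z 0.1605 shelf est [8.000e-04 1.000e-04 1.648e-01] F [-21.6   1.9  24.5] t 27.2
0.0301
```

View pics/c7.png

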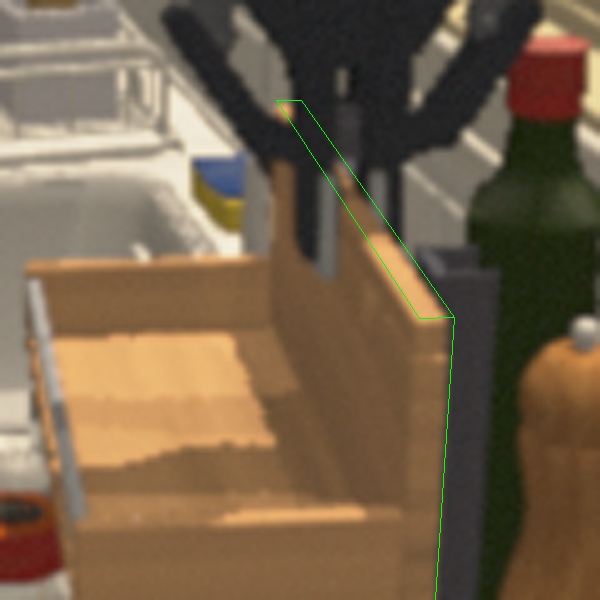

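It reached a hard stop at est z=164.9 mm. The picture shows the shelf square against the uprights, on the predicted home outline (crop corner (452,318)). I unload, release and withdraw.

```bash
python3 - <<'E'
from fit2 import *
bot.move_linear(tcp(.0015,0,.1652),.02); bot.wait(.1); state("unload")
bot.set_gripper(.3); bot.wait(.2); state("open"); print(bot.read_gripper_width(),bot.read_finger_force())
p=bot.read_position()
print(bot.move_linear(p+[0,0,.08],.08,until_force=6)); state("up")
bot.move_linear(p+[-.05,0,.14],.2)
bot.move_pose([.3,.25,.40],quat(np.pi/2)); state("away")
for n in("side","top"):
    cv2.imwrite(f"pics/{n}8.png",bot.camera(n)[:,:,::-1])
a=cv2.imread("pics/top8.png"); b=cv2.imread("pics/side8.png")
E=[("top",[0,.07,.1],[0,-.07,.1]),("top",[-.01,.12,.1],[-.01,-.12,.1]),("top",[-.009,.13,.1],[-.001,.13,.1]),("top",[-.009,-.13,.1],[-.001,-.13,.1])]
for I in(rb(a),a):
    p,r=fit_edges({"top":I},[(n,np.add(A,[0,0,.165]),np.add(B,[0,0,.165])) for n,A,B in E],ST,w=3); print(rel([*p[:2],0]),p[2]-ST[2],[x[1:] for x in r])
d=[cv2.resize(a[165:285,275:440],(400,291),interpolation=cv2.INTER_CUBIC),cv2.resize(b[165:345,290:450],(400,450),interpolation=cv2.INTER_CUBIC)]
d[0]=cv2.copyMakeBorder(d[0],0,159,0,0,cv2.BORDER_CONSTANT); cv2.imwrite("pics/c8.png",np.hstack(d))
E
```

```text
unload shelf est [-3.000e-04  1.000e-04  1.649e-01] F [-6.9  1.8  1.6] t 27.825
open shelf est [ 1.900e-03 -1.000e-04  1.654e-01] F [-0.7  0.1 -0.2] t 28.3333
0.3023082336989134 0.0
False
up shelf est [ 0.0016 -0.      0.2447] F [-0.4 -0.2 -0.7] t 29.4833
away shelf est [-0.4045  0.2507  0.3273] F [ 0.4 -0.4 -0.7] t 31.6417
[-0.0018  0.0001  0.    ] 0.0011185895009597907 [(np.int64(40), 0.0), (np.int64(40), 0.0), (np.int64(40), 0.25), (np.int64(40), -0.25)]
[-0.0018  0.0007  0.    ] 0.0018757708951053775 [(np.int64(39), 0.25), (np.int64(40), 0.0), (np.int64(40), -0.25), (np.int64(40), 0.0)]
```

View pics/c8.png

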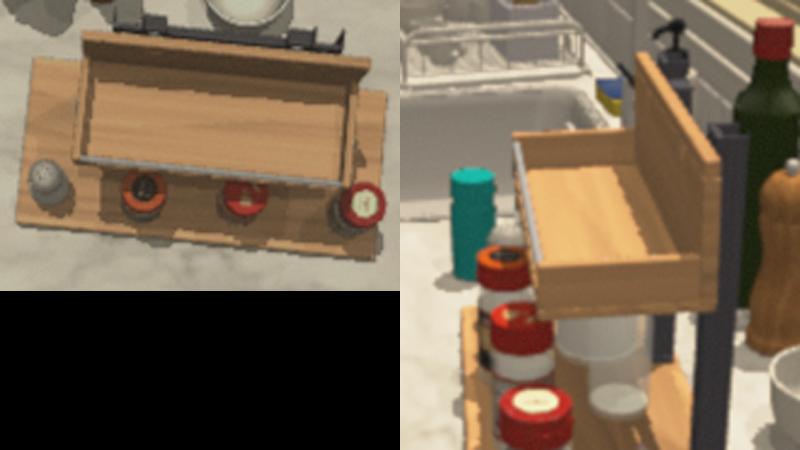

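The shelf hangs home, the jar stands in the gap and nothing has shifted. The fit puts the top edge 1.8 mm forward, though, so I check for lean by comparing the side-view back edge pressed against released.

```bash
python3 - <<'E'
from fit2 import *
def sub(im,P0,P1,w=4):
    g=gaussian_filter(im.astype(float).mean(2),.7); return edge_pts(g,"side",P0,P1,w,m=20)
for k in(7,8):
    im=cv2.imread(f"pics/side{k}.png")
    T=lambda *a: tf(ST,a)[0]
    for nm,A,B in(("back edge low",T(0,-.13,.172),T(0,-.13,.195)),("back edge mid",T(0,-.13,.195),T(0,-.13,.23)),("back edge high",T(0,-.13,.235),T(0,-.13,.262)),("front bottom of end",T(-.03,-.13,.165),T(-.1,-.13,.165)),("top rear",T(0,-.12,.265),T(0,-.07,.265)),("end front",T(-.11,-.13,.17),T(-.11,-.13,.19))):
        for nn,I in(("gray",im),("rb",rb(im))):
            o,st=sub(I,A,B); print(k,nm,nn,np.round(np.percentile(o,[25,50,75]),2),round(float(np.median(st)),1))
print(proj("side",tf(ST,[[0,-.13,.2],[.001,-.13,.2],[0,-.13,.201]])))
print("cos",bot.read_clock())
E
```

```text
7 back edge low gray [-0.5  -0.38 -0.25] 3.8
7 back edge low rb [-0.5  -0.25  0.  ] 5.5
7 back edge mid gray [-0.75 -0.38 -0.25] 3.9
7 back edge mid rb [-0.56 -0.25 -0.25] 5.7
7 back edge high gray [-1.31 -1.12 -0.75] 4.1
7 back edge high rb [-1.25 -1.   -0.5 ] 5.7
7 front bottom of end gray [-0.25  0.    0.06] 3.9
7 front bottom of end rb [-0.25  0.25  0.31] 4.3
7 top rear gray [-1.5  -1.25 -1.25] 11.2
7 top rear rb [-1.25 -1.25 -1.  ] 11.2
7 end front gray [-2.69 -1.5  -1.  ] 4.1
7 end front rb [-2.   -1.5  -1.25] 2.0
8 back edge low gray [-0.81 -0.5  -0.44] 3.7
8 back edge low rb [-0.81 -0.5  -0.5 ] 5.5
8 back edge mid gray [-1.25 -1.   -0.75] 3.9
8 back edge mid rb [-1.   -0.88 -0.5 ] 5.5
8 back edge high gray [-1.88 -1.75 -1.25] 3.8
8 back edge high rb [-2.25 -1.75 -1.25] 5.3
8 front bottom of end gray [-1.   -0.62 -0.25] 3.9
8 front bottom of end rb [-0.5  -0.38  0.  ] 4.1
8 top rear gray [-2.25 -2.   -2.  ] 10.5
8 top rear rb [-2. -2. -2.] 10.8
8 end front gray [-1.75 -1.5  -0.25] 3.9
8 end front rb [-2.5  -2.25 -1.25] 3.1
[[417.75424499 268.59582217]
 [418.41289593 268.57605198]
 [417.79236491 267.9907083 ]]
cos 31.7417
```

The released shelf leans out by only about 1 mm at its top edge (~0.01 rad), which is normal claw play. The bead ride (force peak, then drop near z=172 to 166 mm) and the hard stop at 165 mm say it is home. I hand in.

```bash
python3 -c "
from cell import bot
print(bot.close_job())"
```

```text
the job is handed in; nothing more can be done
None
```

I've handed the job in after about 32 s of the 54 s: the spice jar stands upright in the free gap on the board and the shelf hangs home in the uppermost slots; I judged the catches sprung from the press-down forces and the hard stop at 165 mm, not by seeing them, and no verdict came back.

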